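# Load the shuttered bearing-plate dock

## Task

Fill the bearing-plate dock: two of its three pockets are empty, and their sprung dust shutters are shut. Take the two square bearing plates that stand loose on the bench and push each, lower edge first, through the shutter of an empty pocket, square and fully home on the pocket's floor, so that the plate itself keeps the shutter open; leave the plate that is already docked where it is and do not shift or knock over the other things.

Things in the scene. Friction and masses are not known exactly. Their poses are not given: they have to be found in the camera images.
- plate_1_centre (a point): Centre of a spare bearing plate: a square cast plate, sandy brown, 56 mm wide x 56 mm high x 20 mm thick, with a round bore through its faces, standing on edge on the bench. Centre 28 mm above its lower edge; own x through the 20 mm thickness, y along the width, z up. Either face may lead. Grasp it across the faces at the top edge
- plate_2_centre (a point): Centre of the other spare plate, the same in all; axes as for plate_1_centre. Each plate weighs 0.3 to 0.45 kg
- docked_plate_centre (a point): Centre of the like plate that already stands in pocket a. It shows how a docked plate sits: leaning with the pocket, 26 mm of it standing out of the mouth. It stays
- pocket_a: Loaded pocket of a fixed grey dock of three equal pockets in a row, 78 mm apart, a, b, c in any order. Origin: centre of the rectangular mouth, 88 mm above the bench. z points out along the pocket, leaning 30 deg from vertical, to the robot's right; x across the 24 mm opening, up to the hinge side; y along the 64 mm width. Rim all in the plane z = 0
- pocket_b: Pocket empty at the start; origin and axes as for pocket_a. A plate goes in along -z, its thickness along x, with the tool leaning 30 deg. The floor is 30 mm below the mouth, so a plate fully home has its centre at z = -2 mm, and 26 mm of it stays outside to hold it by
- pocket_c: The other empty pocket, axes as for pocket_a. In every pocket the smooth wall, on the side it leans to, is at x = -12 mm, its upper 9 mm flaring 3.5 mm outwards as a lead-in; the side walls are at y = -32 and +32 mm; the other edges are bevelled too. A docked plate is pressed by the shutter on the smooth wall: centre at x = -2 mm
- shutter_a (a joint): Sprung steel dust shutter of pocket a: a flap 60 mm wide, 27 mm long, just inside the mouth, hinged along its far upper edge (pocket x = 17 mm, z = -5.5 mm), swinging inwards. Angle in rad: 0 shut; about 1.25 when a docked plate holds it open, as this one is
- shutter_b (a joint): The same for pocket b; shut (0) at the start. A plate must be pushed against it, squarely along the pocket, with 7 to 12 N; its weight alone does not open it
- shutter_c (a joint): The same for pocket c; shut (0) at the start. Once the plate is well in, the shutter nips it against the smooth wall and a plate let go stays where it is: it does not drop home by itself
- ball_bearing: Bystander: sealed ball bearing lying flat, 52 mm across, 15 mm high; origin at the centre of its underside
- brass_bush: Bystander: brass flange bush standing, flange 38 mm across, 34 mm high; origin at the centre of its underside
- shaft_clamp: Bystander: split aluminium shaft clamp, 46x56x55 mm; origin at the centre of its underside
- hex_nut: Bystander: steel hexagon nut lying flat, 30x34x14 mm; origin at the centre of its underside
- cap_screw: Bystander: black socket cap screw lying down, 52 mm long, 16 mm head; origin at the centre of its underside
- kraft_core: Bystander: open brown cardboard core standing, 86 mm across, 58 mm high; origin at the centre of its underside
Not all that is in view belongs to the job. What is shaped like the part that bears plate_1_centre but green or pink is not meant.

How it is judged:
By the outcome, as a careful person would: the job done as asked, in the order asked, and still so for the second after the job is handed in, with the robot touching nothing.
It also fails if it takes over 53 s, if anything falls off the work surface, if the arm or the gripper's body presses on something with over 40 N, if the wrist force passes 120 N, or if a joint passes its speed limit or range.

## Robot

A 6-joint arm with a two-finger parallel gripper is mounted at the origin on a cart in front of the work surface, level with it; the furniture and walls round the work are solid. World frame = base frame: x ahead of the robot, y to its left, z up, the work surface at z = 0. Lengths are in m, angles in degrees, forces in N, time in s.
With the tool pointing down it reaches from about 0.25 to 0.725 m from the base axis. Payload 9.7 kg.
Tool frame: the origin (TCP) lies at the very end of the fingers, on their centre line; the grasp point (between the pads) lies 19 mm behind it; z points along the fingers, y is the line along which they close (so a half turn about z gives the same grasp; the last joint's range is limited). The gripper opens to 85 mm and grips with 20 to 120 N. Pads are 22 mm wide; open, the fingers measure 114 mm over their backs; the gripper's body (76 mm by 85 mm) begins 54 mm behind the grasp point. The pads swing forward as they close: fully open they stand 13 mm farther back than shut.
Start: joints at [77.063, 4.979, 10.078, 95.1, 0, 90], TCP at [0.123, 0.536, 0.231] pointing down, gripper open.
Joint ranges: [-179.16, 179.16], [-48.56, 103.87], [-65.8, 70.77], [-126.05, 130.52], [-82.76, 87.17], [-180, 180]. Speed limits (degrees/s): [127.2, 127.2, 147.25, 180, 180, 180].

## Interface

Orientations are given as [roll, pitch, yaw] about the fixed x, y, z axes, in that order (R = Rz(yaw) Ry(pitch) Rx(roll)).
In Python, from workcell import bot, viewer, finder gives the robot as it stands. The module is installed in compiled form; this text tells all that it offers.
- The arm moves only by the shell command python3 -m inch 'ROWS' [FORCE]. ROWS is JSON, a list that holds one entry, the list of rows, each a list of 7 numbers: the opening in per cent of the stroke, from 0 (shut) to 100 (fully open), then the shift along the tool's x, y, z in mm, then the turn, a rotation vector about the tool's x, y, z in degrees. In form: [[[grip, tx, ty, tz, ax, ay, az], ...]]. A call has 1 to 8 rows; each row shifts and turns the commanded pose from where the row before left it, along the tool's axes as they then stand; what a row does not reach is not made up. A row lasts 1/8 s, in which the tool goes at most 62.5 mm and 10.7 degrees, less where a joint would pass 70% of its speed; a pose out of reach is approached as far as the arm can. A call with a gripper value outside its range is refused whole. The fingers move at their own pace and stop on an object; FORCE is the grip in N (left out, the last holds). Time passes only in rows, so rows that do not move let the fingers close. It gives the time, the measured TCP pose, the force, the opening and the grip force at its end, in the units of the state.
- bot.get_obs(): the state, without advancing time (a new reading comes with each control period).
- viewer.camera(name): name is "scene" or "top" or "wrist"; returns a dict with "pixels" (384x512x3 uint8, red, green, blue), "vfov" (degrees; the focal length in pixels is half the picture's height over the tangent of half this angle, whatever the lens; pixels are square), "cx", "cy" (the principal point, pixels), "R" (3x3) and "t" (3): a world point X has camera coordinates R X + t. Camera axes: x right, y down, z forward; pixel columns grow to the right and rows downward; lengths in m; the calibration is good to about 2 mm. A picture is of the moment at which its call begins. There is no depth.
- bot.job_done(): hands the job in; it is judged then, once.
Trained networks look in the newest picture that a camera, given by its name, has taken for a name from the list of things; names that differ only in an ending like _2 or _b are one class to them, and where a whole thing is asked for, a point or a joint stands for the part that bears it (a point fixed in the world has none). Each returns a list of dicts, best first, with "conf" (0 to 1); they miss things now and then, are a little off and sometimes report something else, mostly with a low value. They report only what shows in the picture. A call takes as long as a camera call. They do not tell look-alikes from the thing itself.
- finder.outline_of(camera, thing): "pixels" (384x512 bool, what is visible of it) and "extent" ([centre column, centre row, width, height] in pixels, round what is visible of it).
- finder.mark_of(camera, thing): "position" ([column, row] in pixels: a listed point, or the origin of a listed thing).
The state is a dict: "time": time; "q": joint angles; "qd": joint speeds; "joint_efforts": joint torques, N m; "ee_pos": TCP position; "tcp_rot": TCP orientation; "wrist_force": force on the tool from outside, world axes, zero at the start; "torque": the same for the moment, N m; "opening": finger opening in m; "grasp_force": force on a finger pad.
Only numpy, scipy, OpenCV 4.12 (cv2) and the standard library are available. Lean on these libraries where they do the work, as an engineer would, in place of code of your own. Each camera call takes 0.05 s, during which the arm holds its last target. There are 200 camera calls.

## Working session

There is one attempt and no reset: what is moved stays moved. The work goes in short steps, Python scripts to look and compute and a shell command to move; the robot and the scene stay as the last step left them, time stands still between calls to the robot, and variables do not carry over. Pictures are saved under pics/ and viewed, at most 10 in all, crops included, and the job is handed in when it is done.

```bash
mkdir -p pics; cat > h.py <<'E'
import numpy as np, cv2, pickle
from workcell import bot, viewer, finder
from scipy.spatial.transform import Rotation as Ro
def cam(n):
    c=viewer.camera(n); c['f']=192/np.tan(np.radians(c['vfov']/2)); c['R']=np.array(c['R']);c['t']=np.array(c['t']); return c
def save(c,f): cv2.imwrite('pics/'+f,cv2.cvtColor(np.asarray(c['pixels']),cv2.COLOR_RGB2BGR))
def ray(c,p):
    d=c['R'].T@np.array([(p[0]-c['cx'])/c['f'],(p[1]-c['cy'])/c['f'],1]); return -c['R'].T@c['t'],d
def atz(c,p,z):
    o,d=ray(c,p); return o+d*(z-o[2])/d[2]
def proj(c,X):
    x=c['R']@np.array(X)+c['t']; return x[:2]/x[2]*c['f']+[c['cx'],c['cy']]
def tri(obs):
    A=0;b=0
    for c,p in obs:
        o,d=ray(c,p);d=d/np.linalg.norm(d);P=np.eye(3)-np.outer(d,d);A=A+P;b=b+P@o
    return np.linalg.solve(A,b)
E
python3 - <<'E'
from h import *
ims=[]
for n in ['scene','top','wrist']:
    c=cam(n); save(c,n+'0.png'); print(n,c['vfov'],c['cx'],c['cy'],(-c['R'].T@c['t']).round(3),c['R'].round(3).tolist())
    for th,z in [('plate_1_centre',.028),('docked_plate_centre',.086),('pocket_a',.088),('kraft_core',0),('shaft_clamp',0),('brass_bush',0),('ball_bearing',0),('hex_nut',0),('cap_screw',0)]:
        print(th,[(np.round(m['position']).tolist(),round(m['conf'],2),atz(c,m['position'],z).round(3)[:2].tolist()) for m in finder.mark_of(n,th) if m['conf']>.2])
print({k:np.round(v,3).tolist() for k,v in bot.get_obs().items()})
a=cv2.imread('pics/scene0.png');b=cv2.imread('pics/top0.png')
E
```

```text
scene 49.4198471054809 251.04151864654398 185.8386579394767 [-0.016 -1.1    0.624] [[0.898, -0.44, 0.022], [-0.156, -0.364, -0.918], [0.412, 0.821, -0.395]]
plate_1_centre [([246.0, 202.0], 0.7, [0.532, 0.026]), ([271.0, 231.0], 0.56, [0.512, -0.185])]
docked_plate_centre [([206.0, 171.0], 0.53, [0.457, 0.201]), ([230.0, 168.0], 0.5, [0.547, 0.197])]
pocket_a [([249.0, 165.0], 0.67, [0.621, 0.191]), ([212.0, 170.0], 0.61, [0.482, 0.199]), ([227.0, 169.0], 0.48, [0.533, 0.187])]
kraft_core [([203.0, 168.0], 0.69, [0.533, 0.441])]
shaft_clamp [([309.0, 289.0], 0.8, [0.486, -0.425])]
brass_bush [([304.0, 221.0], 0.73, [0.666, -0.123]), ([284.0, 205.0], 0.42, [0.665, 0.002])]
ball_bearing [([304.0, 221.0], 0.5, [0.665, -0.128])]
hex_nut [([209.0, 229.0], 0.62, [0.37, -0.054])]
cap_screw [([215.0, 252.0], 0.55, [0.341, -0.177])]
top 57.00543784653118 251.6225328661497 187.0541508908952 [0.44  0.008 1.198] [[-0.014, -1.0, 0.021], [-0.997, 0.012, -0.073], [0.072, -0.022, -0.997]]
plate_1_centre [([300.0, 192.0], 0.71, [0.505, -0.177]), ([240.0, 185.0], 0.69, [0.532, 0.022]), ([285.0, 147.0]
[... 520 characters left out ...]
p_screw [([302.0, 239.0], 0.38, [0.351, -0.185])]
wrist 69.18318235383359 258.04168617100805 191.6994697917659 [0.049 0.552 0.373] [[0.225, 0.974, -0.001], [0.931, -0.214, 0.296], [0.288, -0.067, -0.955]]
plate_1_centre []
docked_plate_centre []
pocket_a []
kraft_core []
shaft_clamp []
brass_bush []
ball_bearing []
hex_nut []
cap_screw []
{'time': 1.5, 'q': [77.064, 4.981, 10.076, 95.098, 0.0, 90.0], 'qd': [-0.04, 0.048, -0.019, -0.064, 0.069, 0.008], 'joint_efforts': [-0.0, -52.009, 46.486, 0.002, -0.0, -0.0], 'ee_pos': [0.123, 0.536, 0.231], 'tcp_rot': [-179.998, -0.0, 167.065], 'wrist_force': [-0.197, 0.043, -0.965], 'torque': [-0.016, 0.036, -0.022], 'grasp_force': 0.0, 'opening': 0.086}
```

View pics/top0.png

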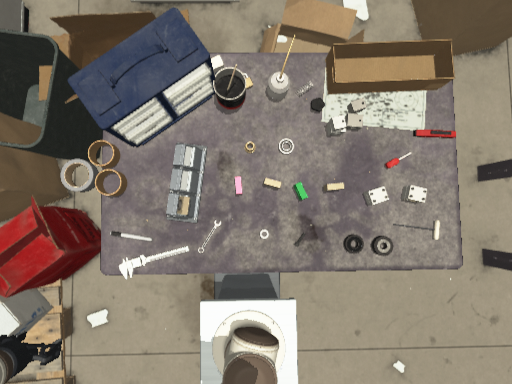

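View pics/scene0.png

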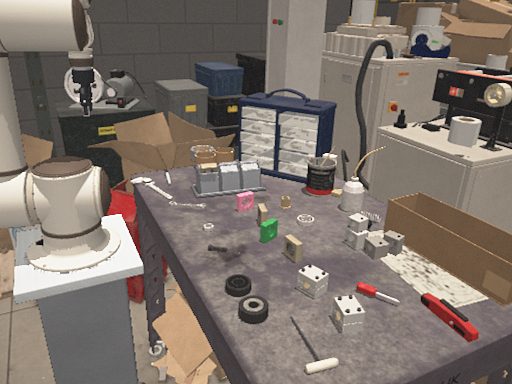

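The top picture shows plate-shaped things at (238,185) pink, (272,183) sandy, (301,190) green and (335,186) sandy. The two sandy ones fit the description. The networks' marks fell on pink and green. The dock is at about (185,182), with its loaded pocket nearest the robot at (183,206).

```bash
python3 - <<'E'
from h import *
c=cam('top'); im=c['pixels'].copy(); save(c,'top1.png'); s=cam('scene'); save(s,'scene1.png')
a=cv2.cvtColor(np.asarray(im),cv2.COLOR_RGB2BGR)
cv2.imwrite('pics/crop1.png',np.vstack([cv2.resize(a[135:225,160:355],(780,360),interpolation=cv2.INTER_CUBIC),np.zeros((4,780,3),np.uint8), cv2.resize(cv2.cvtColor(np.asarray(s['pixels']),cv2.COLOR_RGB2BGR)[155:265,185:320],None,fx=2.1,fy=2.1,interpolation=cv2.INTER_CUBIC)[:,:280] if 0 else np.zeros((4,780,3),np.uint8)]))
sc=cv2.cvtColor(np.asarray(s['pixels']),cv2.COLOR_RGB2BGR)[150:270,180:330]
cv2.imwrite('pics/crop2.png',cv2.resize(sc,None,fx=5,fy=5,interpolation=cv2.INTER_CUBIC))
hsv=cv2.cvtColor(a,cv2.COLOR_BGR2HSV)
for (u,v) in [(272,183),(335,186),(185,206)]:
    h=hsv[v,u].astype(int); w=hsv[v-14:v+15,u-14:u+15].astype(int)
    m=((abs(w[...,0]-h[0])<6)&(w[...,1]>h[1]-45)&(w[...,2]>90)).astype(np.uint8)
    pts=np.argwhere(m)[:,::-1]+[u-14,v-14]; r=cv2.minAreaRect(pts.astype(np.float32))
    print(h,m.sum(),r, [atz(c,p,.05).round(3)[:2].tolist() for p in cv2.boxPoints(r)])
for n in ['top','scene']:
    for th in ['plate_1_centre','pocket_a','shutter_a']: print(n,th,[(np.round(o['extent']).tolist(),round(o['conf'],2)) for o in finder.outline_of(n,th)])
E
```

```text
[ 23  59 242] 147 ((276.92633056640625, 180.593505859375), (14.849672317504883, 25.441373825073242), 64.79888153076172) [[0.549, -0.052], [0.583, -0.128], [0.539, -0.148], [0.504, -0.072]]
[ 23  62 237] 117 ((333.79998779296875, 186.10000610351562), (6.9296464920043945, 19.091882705688477), 81.8698959350586) [[0.531, -0.254], [0.539, -0.316], [0.516, -0.319], [0.508, -0.256]]
[ 20  73 203] 190 ((183.20999145507812, 205.0299835205078), (11.172287940979004, 18.384777069091797), 8.130102157592773) [[0.442, 0.227], [0.5, 0.218], [0.495, 0.183], [0.436, 0.191]]
top plate_1_centre [([239.0, 183.0, 3.0, 17.0], 0.68), ([273.0, 182.0, 16.0, 11.0], 0.54)]
top pocket_a [([183.0, 181.0, 13.0, 19.0], 0.68), ([187.0, 155.0, 16.0, 20.0], 0.61)]
top shutter_a [([183.0, 180.0, 12.0, 17.0], 0.41), ([251.0, 149.0, 14.0, 11.0], 0.2), ([186.0, 155.0, 20.0, 25.0], 0.18)]
scene plate_1_centre [([269.0, 229.0, 18.0, 24.0], 0.82), ([245.0, 203.0, 22.0, 22.0], 0.7), ([261.0, 213.0, 10.0, 22.0], 0.47)]
scene pocket_a [([251.0, 166.0, 21.0, 9.0], 0.6), ([198.0, 167.0, 1.0, 5.0], 0.49)]
scene shutter_a [([229.0, 167.0, 16.0, 7.0], 0.61), ([250.0, 167.0, 14.0, 8.0], 0.43)]
```

View pics/crop1.png

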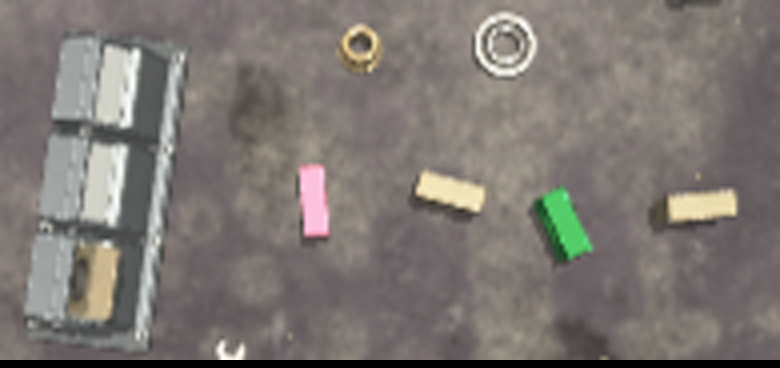

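View pics/crop2.png

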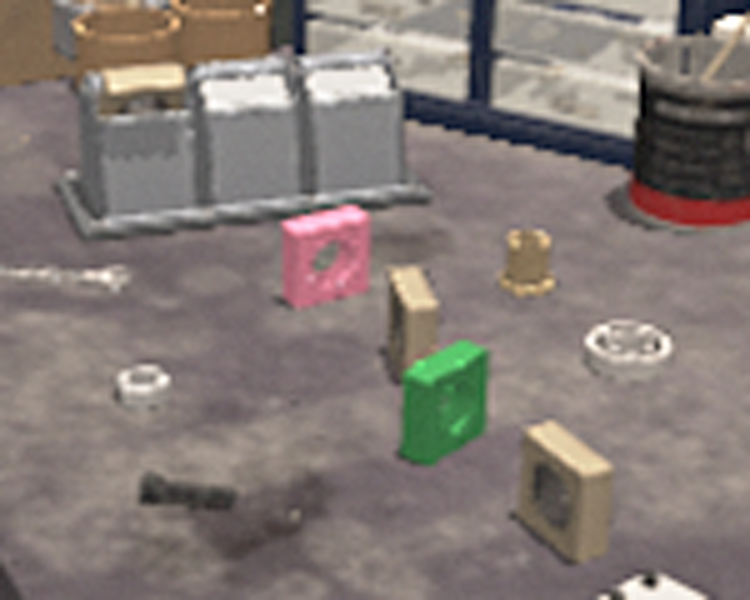

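Crop 1 shows the sandy plates' top faces at top-camera (272.5,183) and (335.5,186.5), next to pink (238,185) and green (301,190). Crop 2 confirms both sandy plates stand on edge with a bore. The two far pockets have white, shut shutters. I take the two sandy plates, left one first.

```bash
cat >> h.py <<'E'
def tool():
    o=bot.get_obs(); return np.array(o['ee_pos']),Ro.from_euler('xyz',o['tcp_rot'],degrees=True).as_matrix(),o
def delta(P,Rt=None):
    p,R,o=tool(); print('t',round(o['time'],2),'shift now-axes mm',(R.T@(np.array(P)-p)*1000).round(1),end=' ')
    if Rt is not None: print('turn',np.degrees(Ro.from_matrix(R.T@Rt).as_rotvec()).round(1),'shift after turn',(Rt.T@(np.array(P)-p)*1000).round(1))
def down(yaw): return Ro.from_euler('xyz',[180,0,yaw],degrees=True).as_matrix()
E
python3 - <<'E'
from h import *
c=cam('top')
a=np.asarray(c['pixels']).astype(int)
for u,v in [(272.5,183),(335.5,186.5)]: print(atz(c,(u,v),.056))
X=atz(c,(272.5,183),.056)
delta([X[0],X[1],.19],down(75))
for s in 'scene',:
    d=cam(s); print(tri([(c,(272.5,183)),(d,(180+412/5,150+280/5))]),tri([(c,(335.5,186.5)),(d,(180+565/5,150+447/5))]))
E
```

```text
[ 0.5355506 -0.0850245  0.056    ]
[ 0.5216225  -0.29014986  0.056     ]
t 1.95 shift now-axes mm [-541.  -513.    41.3] turn [ 0.  -0.  92.1] shift after turn [-493.2  559.1   41.3]
[ 0.5351749  -0.08466664  0.06028652] [ 0.52096284 -0.28972631  0.05623808]
```

```bash
python3 -m inch '[[[60,-45,-43,0,0,0,0],[60,-45,-43,0,0,0,0],[60,-45,-43,0,0,0,0],[60,-45,-43,0,0,0,0],[60,-45,-43,0,0,0,0],[60,-45,-43,0,0,0,0],[60,-45,-43,0,0,0,0],[60,-45,-43,0,0,0,0]]]' 80
python3 -m inch '[[[60,-45,-43,10,0,0,0],[60,-45,-43,10,0,0,0],[60,-45,-43,10,0,0,0],[60,-45,-43,10,0,0,0],[60,0,0,0,0,0,10.3],[60,0,0,0,0,0,10.3],[60,0,0,0,0,0,10.3],[60,0,0,0,0,0,10.3]]]'
python3 -m inch '[[[60,0,0,0,0,0,10.3],[60,0,0,0,0,0,10.3],[60,0,0,0,0,0,10.3],[60,0,0,0,0,0,10.3],[60,0,0,0,0,0,10],[60,0,0,0,0,0,0]]]'
python3 - <<'E'
from h import *
c=cam('wrist'); save(c,'w1.png'); p,R,o=tool(); print(p,o['tcp_rot'],o['q'])
for x in finder.mark_of('wrist','plate_1_centre'): print(x, atz(c,x['position'],.028))
print(proj(c,[.5355,-.085,.056]))
E
```

```text
time: 3.0
ee_pos: [0.3978, 0.1183, 0.2316]
tcp_rot: [180.0, 0.1, 167.1]
wrist_force: [0.3, 1.0, 0.2]
opening: 0.0511
grasp_force: 0.0
time: 4.0
ee_pos: [0.5327, -0.0861, 0.1916]
tcp_rot: [-180.0, -0.0, 125.5]
wrist_force: [-0.6, -0.0, -0.5]
opening: 0.051
grasp_force: 0.0
time: 4.75
ee_pos: [0.5327, -0.086, 0.1917]
tcp_rot: [180.0, -0.0, 74.7]
wrist_force: [0.0, 0.0, 0.3]
opening: 0.0516
grasp_force: 0.0
[ 0.53272144 -0.08598237  0.19159517] [-1.79996887e+02  1.76587617e-03  7.48844648e+01] [-9.16783310e+00  2.89682773e+00  3.47485649e+00  9.05813083e+01
 -1.43376213e-03  9.59477022e+01]
{'position': [260.9, 173.1], 'conf': 0.83} [ 0.53619622 -0.08513113  0.028     ]
{'position': [224.4, 69.7], 'conf': 0.82} [0.52859189 0.02826354 0.028     ]
{'position': [261.4, 249.4], 'conf': 0.73} [ 0.51168388 -0.17809914  0.028     ]
[260.49765585 179.45562391]
```

View pics/w1.png

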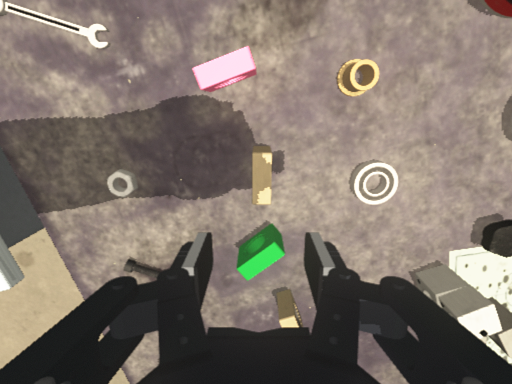

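The wrist view shows the sandy plate at (262,177), its width along the image vertical and square with the fingers. Green is at (261,250), well below it.

```bash
python3 - <<'E'
from h import *
c=cam('wrist')
im=np.asarray(c['pixels']); h=cv2.cvtColor(im,cv2.COLOR_RGB2HSV)[135:215,235:290].astype(int)
m=((h[...,0]>12)&(h[...,0]<30)&(h[...,1]>60)&(h[...,2]>110)).astype(np.uint8)
n,l,st,ce=cv2.connectedComponentsWithStats(m); k=1+st[1:,4].argmax(); print(st[k]+[235,135,0,0,0])
pts=(np.argwhere(l==k)[:,::-1]+[235,135]).astype(np.float32); r=cv2.minAreaRect(pts); print(r)
b=np.array([atz(c,p,.056) for p in cv2.boxPoints(r)]); print(b.round(4)); X=b.mean(0); print(X)
delta([X[0],X[1],.032],down(75))
E
```

```text
[ 252  146   21   59 1134]
((262.0, 175.0), (58.0, 20.0), 90.0)
[[ 0.5362 -0.0496  0.056 ]
 [ 0.5554 -0.0548  0.056 ]
 [ 0.5403 -0.1141  0.056 ]
 [ 0.5199 -0.1086  0.056 ]]
[ 0.53795399 -0.08177048  0.056     ]
t 4.9 shift now-axes mm [  5.4   4.  159.6] turn [-0.   0.  -0.1] shift after turn [  5.4   4.  159.6]
```

```bash
python3 -m inch '[[[60,3,3.5,45,0,0,0],[60,0,0,45,0,0,0],[60,0,0,40,0,0,0],[60,0,0,29.5,0,0,0],[0,0,0,0,0,0,0],[0,0,0,0,0,0,0],[0,0,0,0,0,0,0],[0,0,0,0,0,0,0]]]' 80
python3 -m inch '[[[0,0,0,0,0,0,0],[0,0,0,0,0,0,0],[0,0,0,-40,0,0,0],[0,0,0,-60,0,0,0],[0,0,0,-60,0,0,0],[0,0,0,0,0,0,0]]]'
python3 - <<'E'
from h import *
c=cam('wrist'); save(c,'w2.png'); p,R,o=tool(); print(p,o['tcp_rot'],o['grasp_force'])
E
```

```text
time: 5.9
ee_pos: [0.5376, -0.0842, 0.0333]
tcp_rot: [179.9, -0.0, 74.7]
wrist_force: [0.6, -0.1, 2.7]
opening: 0.0183
grasp_force: 79.3
time: 6.65
ee_pos: [0.5387, -0.0843, 0.1972]
tcp_rot: [179.6, -0.1, 74.7]
wrist_force: [-0.5, 0.1, -3.7]
opening: 0.018
grasp_force: 79.3
[ 0.53784089 -0.08417078  0.19393968] [ 1.79794298e+02 -2.49502320e-02  7.46646294e+01] 79.26958002266474
```

View pics/w2.png

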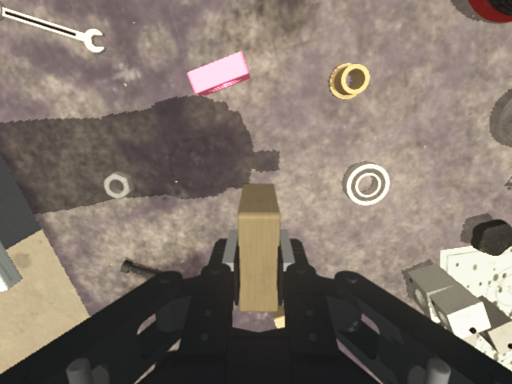

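The plate is held squarely: its top edge shows at (258,260) between the pads. Now I look at the dock from above with the wrist camera.

```bash
python3 -m inch '[[[0,45,-7,-25,0,0,0],[0,45,-7,-25,0,0,0],[0,43,-7,-20,0,0,0],[0,0,0,0,0,0,-8],[0,0,0,0,0,0,0]]]'
python3 - <<'E'
from h import *
c=cam('wrist'); save(c,'w3.png'); p,R,o=tool(); print(p,o['tcp_rot'])
for th,z in [('pocket_a',.088),('docked_plate_centre',.086),('shutter_a',.088)]:
    for x in finder.mark_of('wrist',th): print(th,np.round(x['position'],1),round(x['conf'],2), atz(c,x['position'],z).round(4))
pickle.dump(c,open('w3.pkl','wb'))
im=cv2.imread('pics/w3.png'); cv2.imwrite('pics/w3b.png',cv2.resize(im,(800,600),interpolation=cv2.INTER_CUBIC))
E
```

```text
time: 7.32
ee_pos: [0.5515, 0.0502, 0.2601]
tcp_rot: [-179.8, 0.0, 82.7]
wrist_force: [0.3, 0.8, -3.0]
opening: 0.0183
grasp_force: 79.3
[0.55144316 0.04977739 0.26022826] [-1.79839838e+02  3.95104473e-02  8.25168904e+01]
pocket_a [312.4  40.2] 0.56 [0.6228 0.1796 0.088 ]
docked_plate_centre [162.5  38. ] 0.83 [0.4724 0.2015 0.086 ]Traceback (most recent call last):
  File "<stdin>", line 4, in <module>
ValueError: it knows: ball_bearing, brass_bush, cap_screw, docked_plate_centre, hex_nut, kraft_core, plate_1_centre, plate_2_centre, pocket, shaft_clamp
```

```bash
python3 -m inch '[[[0,35,0,0,0,0,0],[0,35,0,0,0,0,0],[0,0,0,0,0,0,0]]]'
python3 - <<'E'
from h import *
c=cam('wrist'); save(c,'w3.png'); p,R,o=tool(); print(p,o['tcp_rot'])
for th,z in [('pocket_a',.088),('docked_plate_centre',.086)]:
    for x in finder.mark_of('wrist',th): print(th,np.round(x['position'],1),round(x['conf'],2), atz(c,x['position'],z).round(4))
c.pop('pixels'); pickle.dump(c,open('w3.pkl','wb'))
im=cv2.imread('pics/w3.png'); cv2.imwrite('pics/w3b.png',cv2.resize(im[0:200,90:360],None,fx=2.9,fy=2.9,interpolation=cv2.INTER_CUBIC))
E
```

```text
time: 7.85
ee_pos: [0.5607, 0.1204, 0.2611]
tcp_rot: [-179.9, 0.0, 82.6]
wrist_force: [0.4, -0.3, -3.0]
opening: 0.0183
grasp_force: 79.3
[0.56062112 0.11936834 0.26134201] [-1.79932675e+02  3.24386225e-02  8.26258670e+01]
pocket_a [165.  109.6] 0.93 [0.469  0.2031 0.088 ]
pocket_a [234.5 109.2] 0.79 [0.544  0.1938 0.088 ]
pocket_a [306.1 112.5] 0.61 [0.6208 0.1803 0.088 ]
docked_plate_centre [165.6 108.1] 0.75 [0.4694 0.2046 0.086 ]
```

View pics/w3b.png

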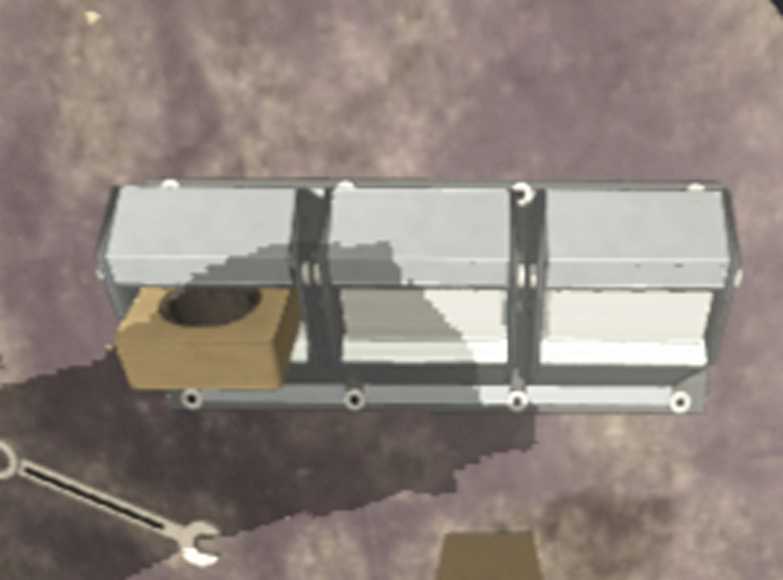

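The wrist view shows pocket a loaded (left, crop (210,335)). The two empty pockets have white shutters centred at crop (425,325) and (625,325), and the row runs almost exactly along the image horizontal. I fit the dock model to these edges.

```bash
cat >> h.py <<'E'
def Rp(th): # pocket axes, th=row direction deg (row dir = (cos,sin)); cols x,y,z
    r=np.array([np.cos(np.radians(th)),np.sin(np.radians(th)),0]); n=np.array([-r[1],r[0],0]); k=np.array([0,0,1.])
    return np.array([n*np.sqrt(.75)+k*.5,-r,-n*.5+k*np.sqrt(.75)]).T
def dockw(P,i,loc): # P=(X,Y of mid pocket mouth, th)
    R=Rp(P[2]); return np.array([P[0],P[1],.088])-R[:,1]*.078*i+R@(np.array(loc)/1000)
E
python3 - <<'E'
from h import *
from scipy.optimize import least_squares
c=pickle.load(open('w3.pkl','rb'))
# pocket index (-1 loaded,0,1), local mm, crop u, v (None=unused)
ob=[(-1,(8,28,26),None,345),(-1,(-12,28,26),None,388),(-1,(-12,-28,26),None,388),
(0,(-10,30,-5.5),341,364),(0,(-10,-30,-5.5),508,364),(1,(-10,30,-5.5),540,364),(1,(-10,-30,-5.5),708,365)]
def f(P):
    r=[]
    for i,l,u,v in ob:
        q=proj(c,dockw(P,i,l))
        if u: r.append(q[0]-(u/2.9+90))
        r.append(q[1]-v/2.9)
    return np.array(r)
s=least_squares(f,[.544,.194,-7.8],x_scale=[.01,.01,1]); print(s.x,s.fun.round(1))
for l in [(12,32,0),(-15.5,32,0),(17,32,-5.5),(12,-32,0)]: q=proj(c,dockw(s.x,0,l)); print(l,((q-[90,0])*2.9).round())
for l in [(8,28,26),(8,-28,26),(-12,28,26),(-12,-28,26)]: q=proj(c,dockw(s.x,-1,l)); print(l,((q-[90,0])*2.9).round())
E
```

```text
[  0.54444191   0.18518873 -10.60765688] [-0.5  1.2  4.2  2.5 -4.7 -2.2 -1.7  2.6 -0.8 -2.9  1.9]
(12, 32, 0) [336. 306.]
(-15.5, 32, 0) [342. 370.]
(17, 32, -5.5) [337. 286.]
(12, -32, 0) [510. 317.]
(8, 28, 26) [111. 344.]
(8, -28, 26) [273. 353.]
(-12, 28, 26) [127. 391.]
(-12, -28, 26) [281. 400.]
```

```bash
python3 - <<'E'
from h import *
from scipy.optimize import least_squares
c=pickle.load(open('w3.pkl','rb'))
ob=[(-1,(8,0,26),None,345),(-1,(-12,0,26),None,388),
(0,(0,32,0),341,None),(0,(0,-32,0),508,None),(1,(0,32,0),541,None),(1,(0,-32,0),708,None),(0,(-10,0,-5.5),None,364),(1,(-10,0,-5.5),None,365)]
def mk(th):
  def f(P):
    r=[]; P=[P[0],P[1],th if th else P[2]]
    for i,l,u,v in ob:
        q=proj(c,dockw(P,i,l))
        if u: r.append(q[0]-(u/2.9+90))
        if v: r.append(q[1]-v/2.9)
    return np.array(r)
  return f
for th in [None,-8]:
    s=least_squares(mk(th),[.544,.194,-7.8][:2 if th else 3],x_scale=[.01,.01,1][:2 if th else 3]); print(s.x,s.fun.round(1))
P=list(s.x)+[-8]
def px(i,l): return ((proj(c,dockw(P,i,l))-[90,0])*2.9).round()
for l in [(12,32,0),(12,-32,0),(-15.5,32,0),(17,30,-5.5),(-10,30,-5.5),(-10,-30,-5.5)]: print(l,px(0,l),px(1,l))
for l in [(8,28,26),(8,-28,26),(-12,28,26),(-12,-28,26)]: print(l,px(-1,l))
print('screws dir', [atz(c,(u/2.9+90,v/2.9),.006).round(4) for u,v in [(191,399),(681,402),(171,186),(697,188)]])
E
```

```text
[  0.54380573   0.18508826 -11.61040737] [-0.1  1.5 -1.3 -0.5  0.8  1.  -3.1  1.8]
[0.54369422 0.18667791] [ 3.3  4.8 -1.6 -0.7  0.7  1.6 -4.5 -4.1]
(12, 32, 0) [332. 307.] [545. 309.]
(12, -32, 0) [507. 308.] [720. 311.]
(-15.5, 32, 0) [341. 370.] [541. 372.]
(17, 30, -5.5) [338. 286.] [551. 289.]
(-10, 30, -5.5) [347. 350.] [546. 352.]
(-10, -30, -5.5) [500. 352.] [700. 354.]
(8, 28, 26) [110. 354.]
(8, -28, 26) [272. 356.]
(-12, 28, 26) [129. 401.]
(-12, -28, 26) [282. 403.]
screws dir [array([0.4214, 0.17  , 0.006 ]), array([0.6574, 0.1379, 0.006 ]), array([0.4349, 0.264 , 0.006 ]), array([0.6702, 0.2326, 0.006 ])]
```

```bash
python3 - <<'E'
from h import *
from scipy.optimize import least_squares
c=pickle.load(open('w3.pkl','rb'))
ob=[(-1,(8,0,26),None,345),(-1,(-12,0,26),None,388),
(0,(0,32,0),341,None),(0,(0,-32,0),508,None),(1,(0,32,0),541,None),(1,(0,-32,0),708,None),(0,(-10,0,-5.5),None,340),(1,(-10,0,-5.5),None,342),(0,(-15.5,0,0),None,364),(1,(-15.5,0,0),None,365)]
def f(P):
    r=[]
    for i,l,u,v in ob:
        q=proj(c,dockw([P[0],P[1],-7.7],i,l))
        if u: r.append(q[0]-(u/2.9+90))
        if v: r.append(q[1]-v/2.9)
    return np.array(r)
s=least_squares(f,[.544,.194],x_scale=[.01,.01]); print(s.x,s.fun.round(1))
P=[*s.x,-7.7]; pickle.dump(P,open('dock.pkl','wb'))
# insertion tool pose
R=Rp(-7.7); Rt=np.array([-R[:,1]*-1,0*R[:,0],-R[:,2]]).T
Rt[:,1]=np.cross(Rt[:,2],Rt[:,0]); print(Rt.round(3),Ro.from_matrix(Rt).as_euler('xyz',degrees=True))
for i in (0,1):
    for z in (40,0): # plate bottom at pocket z ; TCP 32 above bottom
        X=dockw(P,i,(-1.5,0,z+32)); print(i,z,X.round(4)); delta(X,Rt)
# in-hand: plate along tool x?
d=cam('wrist'); p,Rn,o=tool()
for l in [(28,10,-24),(28,-10,-24),(-28,10,-24)]: print(l,proj(d,p+Rn@(np.array(l)/1000)).round())
im=cv2.cvtColor(np.asarray(d['pixels']),cv2.COLOR_RGB2BGR);cv2.imwrite('pics/w4.png',cv2.resize(im[170:330,200:320],None,fx=3.6,fy=3.6))
E
```

```text
[0.54410766 0.19039555] [-0.1  1.6 -1.9 -0.7  0.7  1.9  0.4  0.1 -0.9 -0.9]
[[-0.991  0.116  0.067]
 [ 0.134  0.858  0.495]
 [-0.     0.5   -0.866]] [150.    0.  172.3]
0 40 [0.5391 0.1534 0.1496]
t 8.0 shift now-axes mm [ 32.  -25.8 112.2] turn [-23.6  23.4 -87.5] shift after turn [ 26.  -28.5 113.1]
0 0 [0.5418 0.1733 0.115 ]
t 8.0 shift now-axes mm [ 52.  -25.7 146.8] turn [-23.6  23.4 -87.5] shift after turn [ 26.  -28.5 153.1]
1 40 [0.6164 0.143  0.1496]
t 8.0 shift now-axes mm [ 31.6  52.2 112.2] turn [-23.6  23.4 -87.5] shift after turn [-52.  -28.5 113.1]
1 0 [0.6191 0.1628 0.115 ]
t 8.0 shift now-axes mm [ 51.7  52.3 146.8] turn [-23.6  23.4 -87.5] shift after turn [-52.  -28.5 153.1]
(28, 10, -24) [281. 213.]
(28, -10, -24) [237. 213.]
(-28, 10, -24) [278. 315.]
```

View pics/w4.png

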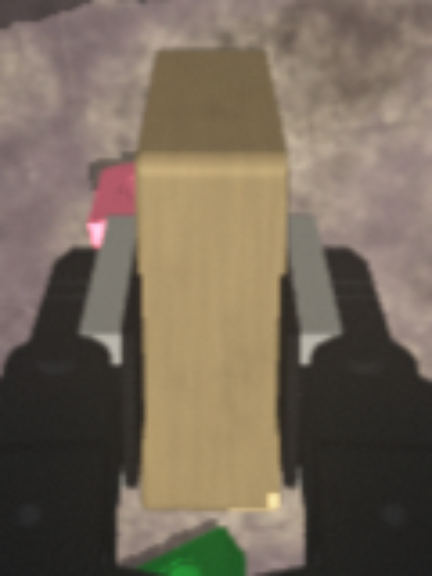

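The plate sits centred and square in the pads (top edge rows 213–311, as predicted). I turn to the insertion attitude and go to a standoff over the far pocket.

```bash
python3 -m inch '[[[0,0,0,0,0,0,-10.2],[0,0,0,0,0,0,-10.2],[0,0,0,0,0,0,-10.2],[0,0,0,0,0,0,-10.2],[0,0,0,0,0,0,-10.2],[0,0,0,0,0,0,-10.2],[0,0,0,0,0,0,-10.2],[0,0,0,0,0,0,-10.2]]]'
python3 -m inch '[[[0,0,0,0,0,0,-8],[0,0,0,0,-10,0,0],[0,0,0,0,-10,0,0],[0,-15,-14,20,-10,0,0],[0,-37,-14,30,0,0,0],[0,0,0,30,0,0,0],[0,0,0,15,0,0,0],[0,0,0,0,0,0,0]]]'
cat > chk.py <<'E'
from h import *
import sys
i=int(sys.argv[1]); z=float(sys.argv[2]); x=float(sys.argv[3]) if len(sys.argv)>3 else -1.5
P=pickle.load(open('dock.pkl','rb')); R=Rp(P[2]); Rt=np.array([R[:,1],-R[:,0]*-1,-R[:,2]]).T; Rt[:,1]=np.cross(Rt[:,2],Rt[:,0])
delta(dockw(P,i,(x,0,z+32)),Rt); p,Rn,o=tool(); Rq=Rp(P[2]); print('tcp in pocket',(Rq.T@(p-dockw(P,i,(0,0,0)))*1000).round(1),'rot',np.round(o['tcp_rot'],2),'F pocket',(Rq.T@o['wrist_force']).round(1),'tq',np.round(Rq.T@o['torque'],2),'grip',o['opening'],o['q'].round(0) if hasattr(o['q'],'round') else o['q'])
E
sed -i 's/Rt=np.array(\[R\[:,1\]/Rt=np.array([R[:,1]/' chk.py; python3 chk.py 1 40
```

```text
time: 9.05
ee_pos: [0.5607, 0.1181, 0.2623]
tcp_rot: [-180.0, 0.0, 164.5]
wrist_force: [0.1, -0.4, -3.3]
opening: 0.0181
grasp_force: 79.3
time: 10.05
ee_pos: [0.6142, 0.1311, 0.1663]
tcp_rot: [150.0, -0.1, 172.3]
wrist_force: [-0.2, -0.3, -3.2]
opening: 0.0184
grasp_force: 79.6
t 10.05 shift now-axes mm [-0.6  2.1 20.5] turn [-0.  -0.  -0.1] shift after turn [-0.6  2.1 20.5]
tcp in pocket [-3.6  0.6 92.5] rot [ 1.5003e+02 -5.0000e-02  1.7227e+02] F pocket [-1.8  0.2 -2.6] tq [-0.02  0.77  0.  ] grip 0.018407877669727634 [-1.  9.  3. 80. 30.  8.]
```

```bash
python3 -m inch '[[[0,-0.6,1,25,0,0,0],[0,0,0,20,0,0,0],[0,0,0,10,0,0,0],[0,0,0,4,0,0,0],[0,0,0,3,0,0,0]]]'; python3 chk.py 1 0 -2.5
python3 -m inch '[[[0,0,0,3,0,0,0],[0,0,0,3,0,0,0]]]';  python3 chk.py 1 -5 -2.5
```

```text
time: 10.68
ee_pos: [0.6201, 0.1625, 0.1143]
tcp_rot: [150.0, 0.1, 172.3]
wrist_force: [0.0, 0.7, -3.3]
opening: 0.0182
grasp_force: 79.5
t 10.68 shift now-axes mm [ 1.1 -0.5 -0.5] turn [ 0.   0.1 -0. ] shift after turn [ 1.1 -0.5 -0.5]
tcp in pocket [-2.  -1.1 31.5] rot [1.4999e+02 8.0000e-02 1.7225e+02] F pocket [-1.   0.1 -3.2] tq [ 0.02  0.8  -0.02] grip 0.018218120972956952 [ 2. 10. -2. 73. 30. 11.]
time: 10.92
ee_pos: [0.6209, 0.1655, 0.1096]
tcp_rot: [149.9, 0.1, 172.2]
wrist_force: [-2.2, -4.5, 8.5]
opening: 0.0181
grasp_force: 81.2
t 10.93 shift now-axes mm [ 1.4 -0.8 -1.1] turn [0.1 0.1 0. ] shift after turn [ 1.4 -0.8 -1.1]
tcp in pocket [-1.7 -1.4 25.9] rot [1.4995e+02 1.2000e-01 1.7224e+02] F pocket [0.1 1.6 9.8] tq [0.45 0.28 0.04] grip 0.018149025963899633 [ 2. 10. -2. 72. 30. 12.]
```

```bash
python3 -m inch '[[[0,1.2,-0.5,3,0,0,0],[0,0,0,3,0,0,0],[0,0,0,3,0,0,0]]]';  python3 chk.py 1 -14 -2.5
```

```text
time: 11.3
ee_pos: [0.6212, 0.1703, 0.1034]
tcp_rot: [149.8, 0.3, 172.3]
wrist_force: [1.7, 0.2, 9.4]
opening: 0.0183
grasp_force: 81.1
t 11.3 shift now-axes mm [ 1.1 -1.9  0.1] turn [0.2 0.3 0.1] shift after turn [ 1.1 -1.9  0.1]
tcp in pocket [-0.6 -1.1 18.1] rot [149.81   0.29 172.27] F pocket [ 5.1 -1.7  7.9] tq [ 0.01 -0.65  0.07] grip 0.018291180537437893 [ 3. 10. -3. 71. 30. 12.]
```

```bash
python3 -m inch '[[[0,0,1.5,2,0,0,0],[0,0,0,3,0,0,0],[0,0,0,3,0,0,0]]]';  python3 chk.py 1 -22 -2.5
```

```text
time: 11.68
ee_pos: [0.621, 0.1754, 0.0953]
tcp_rot: [149.9, 0.1, 172.3]
wrist_force: [0.3, -0.5, 5.4]
opening: 0.0184
grasp_force: 80.8
t 11.68 shift now-axes mm [ 0.2 -2.2 -1.4] turn [0.1 0.1 0. ] shift after turn [ 0.2 -2.2 -1.4]
tcp in pocket [-0.3 -0.2  8.6] rot [1.4991e+02 1.3000e-01 1.7227e+02] F pocket [ 2.3 -0.3  4.9] tq [-0.15 -0.14  0.09] grip 0.01839073347980297 [ 3. 10. -4. 70. 29. 13.]
```

```bash
python3 -m inch '[[[0,0,0,2,0,0,0],[0,0,0,2,0,0,0]]]'; python3 chk.py 1 -27; python3 -m inch '[[[0,0,0,1.5,0,0,0],[0,0,0,1,0,0,0]]]';  python3 chk.py 1 -30
```

```text
time: 11.92
ee_pos: [0.6211, 0.1775, 0.0916]
tcp_rot: [149.9, 0.1, 172.3]
wrist_force: [-1.0, -0.4, 6.6]
opening: 0.0181
grasp_force: 81.2
t 11.93 shift now-axes mm [ 0.  -1.2 -0.6] turn [0.1 0.1 0. ] shift after turn [ 0.  -1.2 -0.6]
tcp in pocket [-0.3 -0.   4.4] rot [1.4991e+02 1.0000e-01 1.7228e+02] F pocket [2.9 1.  5.9] tq [-0.08 -0.19  0.04] grip 0.01809517461888765 [ 3. 10. -4. 69. 29. 13.]
time: 12.18
ee_pos: [0.6214, 0.1786, 0.0898]
tcp_rot: [149.9, 0.1, 172.3]
wrist_force: [-2.9, -4.6, 11.8]
opening: 0.0181
grasp_force: 82.4
t 12.18 shift now-axes mm [ 0.1 -1.2  0.2] turn [0.1 0.1 0. ] shift after turn [ 0.1 -1.2  0.2]
tcp in pocket [-0.3 -0.1  2.2] rot [1.4991e+02 1.2000e-01 1.7227e+02] F pocket [ 1.7  2.2 12.7] tq [0.49 0.16 0.1 ] grip 0.01812301943501276 [ 4. 10. -4. 69. 29. 13.]
```

```bash
python3 -m inch '[[[0,0,0,1.5,0,0,0],[0,0,0,1.5,0,0,0]]]'; python3 chk.py 1 -30; python3 -m inch '[[[0,0,0,1,0,0,0],[0,0,0,0,0,0,0]]]';  python3 chk.py 1 -30
```

```text
time: 12.42
ee_pos: [0.6219, 0.1786, 0.0897]
tcp_rot: [150.0, 0.2, 172.2]
wrist_force: [-14.3, -22.4, 32.4]
opening: 0.0186
grasp_force: 85.8
t 12.43 shift now-axes mm [ 0.7 -1.3  0.1] turn [ 0.   0.3 -0. ] shift after turn [ 0.7 -1.3  0.1]
tcp in pocket [-0.2 -0.7  2.1] rot [149.96   0.23 172.16] F pocket [-4.7 11.2 40.1] tq [2.47 1.31 0.07] grip 0.01855281153853966 [ 4. 10. -4. 69. 29. 13.]
time: 12.68
ee_pos: [0.622, 0.1787, 0.0897]
tcp_rot: [150.0, 0.3, 172.1]
wrist_force: [-15.1, -21.9, 31.3]
opening: 0.0184
grasp_force: 85.8
t 12.68 shift now-axes mm [ 0.8 -1.3  0.1] turn [ 0.   0.3 -0. ] shift after turn [ 0.8 -1.3  0.1]
tcp in pocket [-0.2 -0.8  2.1] rot [149.96   0.25 172.12] F pocket [-4.9 12.1 39. ] tq [2.62 1.34 0.08] grip 0.018418439227896957 [ 4. 10. -4. 69. 29. 13.]
```

```bash
python3 -m inch '[[[0,0,0,-2,0,0,0],[0,0,0,-1.8,0,0,0],[0,0,0,0,0,0,0]]]'; python3 chk.py 1 -30; python3 -m inch '[[[50,0,0,0,0,0,0],[50,0,0,0,0,0,0],[50,0,0,0,0,0,0],[50,0,0,-4,0,0,0],[50,0,0,-20,0,0,0],[50,0,0,-30,0,0,0],[50,0,0,-30,0,0,0],[50,0,0,0,0,0,0]]]';  python3 chk.py 1 -30
python3 - <<'E'
from h import *
ims=[]
c=cam('wrist'); save(c,'w5.png')
s=cam('scene'); save(s,'s5.png')
a=cv2.resize(cv2.imread('pics/w5.png'),(400,300)); b=cv2.resize(cv2.imread('pics/s5.png')[140:215,180:280],(400,300),interpolation=cv2.INTER_CUBIC)
cv2.imwrite('pics/v5.png',np.hstack([a,b]))
E
```

```text
time: 13.05
ee_pos: [0.6214, 0.1785, 0.0898]
tcp_rot: [149.9, 0.1, 172.3]
wrist_force: [-0.3, -3.2, 9.7]
opening: 0.0184
grasp_force: 82.1
t 13.05 shift now-axes mm [ 0.2 -1.2  0.3] turn [0.1 0.1 0. ] shift after turn [ 0.2 -1.2  0.3]
tcp in pocket [-0.3 -0.2  2.3] rot [1.4991e+02 1.2000e-01 1.7226e+02] F pocket [ 2.  -0.1 10. ] tq [ 0.09 -0.09  0.07] grip 0.018403821398613372 [ 4. 10. -4. 69. 29. 13.]
time: 14.05
ee_pos: [0.6161, 0.1359, 0.1634]
tcp_rot: [150.0, 0.2, 172.2]
wrist_force: [0.3, 0.8, 0.0]
opening: 0.0427
grasp_force: 0.0
t 14.05 shift now-axes mm [ 1.  -0.9 85.5] turn [0.  0.2 0. ] shift after turn [ 0.7 -0.8 85.5]
tcp in pocket [-0.7 -0.7 87.5] rot [149.97   0.22 172.19] F pocket [ 0.7 -0.2 -0.4] tq [-0.02  0.47  0.02] grip 0.0427479299442921 [-1.  9.  3. 79. 30.  8.]
```

View pics/v5.png

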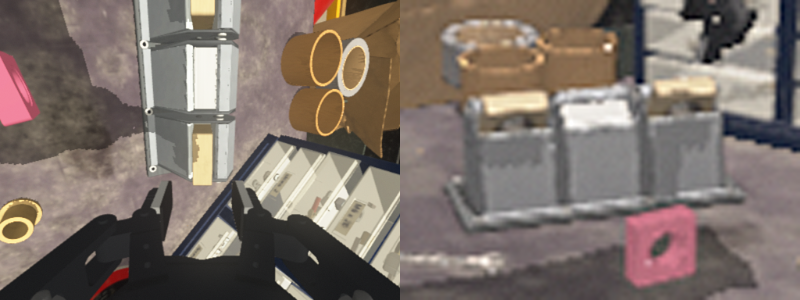

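The left panel shows the plate standing in the far pocket. The right panel shows it at the same height and lean as the docked one, with the middle shutter still shut. Now the second plate.

```bash
python3 -m inch '[[[60,0,0,-30,10,0,0],[60,0,0,-30,10,0,0],[60,0,0,0,10,0,0],[60,0,0,0,0,0,10.2],[60,0,0,0,0,0,10.2],[60,0,0,0,0,0,10.2],[60,0,0,0,0,0,10.2],[60,0,0,0,0,0,10.2]]]' >/dev/null
python3 -m inch '[[[60,0,0,0,0,0,10.2],[60,0,0,0,0,0,10.2],[60,0,0,0,0,0,5.2],[60,0,0,0,0,0,0]]]'
python3 - <<'E'
from h import *
delta([.5214,-.30,.19],down(95.7))
E
```

```text
time: 15.65
ee_pos: [0.6113, 0.1121, 0.2137]
tcp_rot: [-179.9, 0.0, 95.7]
wrist_force: [-0.6, 0.0, 0.1]
opening: 0.0515
grasp_force: 0.0
t 15.65 shift now-axes mm [-401.1 -130.6   24. ] turn [-0.1  0.   0. ] shift after turn [-401.2 -130.4   23.7]
```

```bash
python3 -m inch '[[[60,-50,-16.3,3,0,0,0],[60,-50,-16.3,3,0,0,0],[60,-50,-16.3,3,0,0,0],[60,-50,-16.3,3,0,0,0],[60,-50,-16.3,3,0,0,0],[60,-50,-16.3,3,0,0,0],[60,-50,-16.3,3,0,0,0],[60,-50,-16.3,3,0,0,0]]]' >/dev/null
python3 -m inch '[[[60,0,0,0,0,0,0],[60,0,0,0,0,0,0]]]'
python3 - <<'E'
from h import *
c=cam('wrist'); save(c,'w6.png'); p,R,o=tool(); print(p,np.round(o['tcp_rot'],2))
q=proj(c,[.5214,-.290,.056]).round().astype(int); print(q,finder.mark_of('wrist','plate_1_centre'))
a,b=q[1]-50,q[0]-40
im=np.asarray(c['pixels']); h=cv2.cvtColor(im,cv2.COLOR_RGB2HSV)[a:a+100,b:b+80].astype(int)
m=((h[...,0]>12)&(h[...,0]<30)&(h[...,1]>60)&(h[...,2]>110)).astype(np.uint8)
n,l,st,ce=cv2.connectedComponentsWithStats(m); k=1+st[1:,4].argmax()
pts=(np.argwhere(l==k)[:,::-1]+[b,a]).astype(np.float32); r=cv2.minAreaRect(pts); print(st[k]+[b,a,0,0,0],r)
B=np.array([atz(c,p,.056) for p in cv2.boxPoints(r)]); print(B.round(4)); X=B.mean(0)
delta([X[0],X[1],.032],down(95.7))
im=cv2.imread('pics/w6.png')[a:a+100,b:b+80]; cv2.imwrite('pics/w6b.png',cv2.resize(np.hstack([im,cv2.cvtColor(((l==k)*255).astype(np.uint8),cv2.COLOR_GRAY2BGR)]),None,fx=4,fy=4))
E
```

```text
time: 16.9
ee_pos: [0.5213, -0.2988, 0.1905]
tcp_rot: [-180.0, -0.0, 95.7]
wrist_force: [0.1, -0.0, -0.1]
opening: 0.0513
grasp_force: 0.0
[ 0.52151509 -0.29837306  0.19076547] [-1.7998e+02 -3.0000e-02  9.5760e+01]
[260 173] [{'position': [258.7, 52.4], 'conf': 0.59}]
[ 250  140   22   59 1024] ((260.6762390136719, 169.01327514648438), (20.290218353271484, 58.34172821044922), 1.123302698135376)
[[ 0.514  -0.3175  0.056 ]
 [ 0.5097 -0.2572  0.056 ]
 [ 0.5296 -0.2556  0.056 ]
 [ 0.5352 -0.3159  0.056 ]]
t 17.0 shift now-axes mm [ 11.4   1.7 159. ] turn [-0.  -0.   0.1] shift after turn [ 11.5   1.6 159. ]
```

View pics/w6b.png

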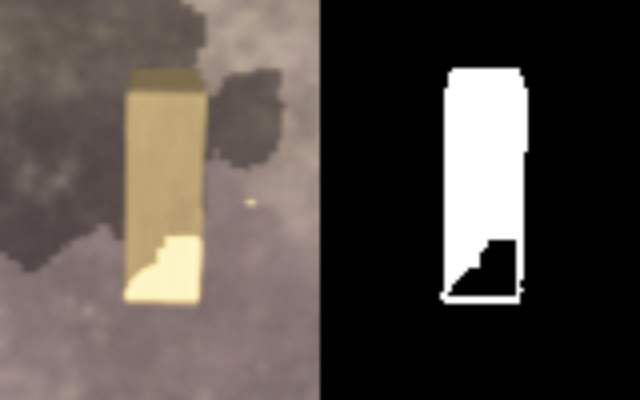

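The crop shows the sandy plate alone under the gripper, top face centred at wrist (261,172) and square. I grasp it.

```bash
python3 -m inch '[[[60,8,1.5,45,0,0,0],[60,0,0,45,0,0,0],[60,0,0,40,0,0,0],[60,0,0,28.5,0,0,0],[0,0,0,0,0,0,0],[0,0,0,0,0,0,0],[0,0,0,0,0,0,0],[0,0,0,0,0,0,0]]]' 80
python3 -m inch '[[[0,0,0,0,0,0,0],[0,0,0,0,0,0,0],[0,0,0,-50,0,0,0],[0,0,0,-60,0,0,0],[0,0,0,-60,0,0,0],[0,0,0,-50,0,0,0],[0,0,0,0,0,0,0]]]'
python3 - <<'E'
from h import *
P=pickle.load(open('dock.pkl','rb')); R=Rp(P[2]); X=dockw(P,0,(-.3,0,40+32+60)); print(X)
Rt=np.array([R[:,1],R[:,0],-R[:,2]]).T; delta([X[0],X[1],.25],Rt); p,Rn,o=tool(); print('first axes shift',(Rn.T@(X-p)*1000).round(1))
d=cam('wrist')
for l in [(28,10,-24),(-28,10,-24)]: print(l,proj(d,p+Rn@(np.array(l)/1000)).round())
im=np.asarray(d['pixels'])[:,255:262].mean(1).round(); print([ (r,im[r].astype(int).tolist()) for r in range(170,325,3)])
E
```

```text
time: 18.0
ee_pos: [0.5227, -0.2912, 0.0339]
tcp_rot: [179.9, 0.0, 95.7]
wrist_force: [0.8, 1.1, 1.9]
opening: 0.0186
grasp_force: 79.7
time: 18.88
ee_pos: [0.5229, -0.2919, 0.2567]
tcp_rot: [179.7, 0.2, 95.6]
wrist_force: [-0.8, 0.7, -5.2]
opening: 0.0185
grasp_force: 79.6
[0.53522976 0.1247332  0.20216535]
t 18.88 shift now-axes mm [413.4  53.2   5.4] turn [-25.3  20.4 -74.7] shift after turn [ 43.6 355.6 213. ]
first axes shift [413.6  53.   53.2]
(28, 10, -24) [281. 213.]
(-28, 10, -24) [279. 314.]
[(170, [135, 118, 117]), (173, [131, 113, 113]), (176, [136, 118, 119]), (179, [140, 121, 122]), (182, [123, 106, 78]), (185, [123, 106, 78]), (188, [123, 106, 78]), (191, [125, 107, 78]), (194, [123, 106, 77]), (197, [120, 104, 77]), (200, [127, 108, 79]), (203, [127, 110, 79]), (206, [125, 108, 79]), (209, [166, 143, 103]), (212, [197, 173, 125]), (215, [187, 163, 117]), (218, [183, 158, 114]), (221, [183, 159, 115]), (224, [184, 159, 114]), (227, [184, 160, 115]), (230, [184, 159, 114]), (233, [184, 160, 114]), (236, [185, 161, 116]), (239, [184, 161, 115]), (242, [184, 160, 114]), (245, [185, 161, 116]), (248, [185, 160, 115]), (251, [184, 161, 116]), (254, [184, 161, 116]), (257, [185, 160, 115]), (260, [185, 161, 115]), (263, [185, 161, 115]), (266, [184, 159, 114]), (269, [181, 157, 112]), (272, [182, 157, 113]), (275, [181, 157, 112]), (278, [181, 157, 112]), (281, [183, 158, 114]), (284, [181, 157, 113]), (287, [179, 156, 111]), (290, [180, 157, 112]), (293, [181, 157, 112]), (296, [181, 157, 112]), (299, [181, 158, 112]), (302, [182, 157, 112]), (305, [183, 159, 112]), (308, [174, 157, 135]), (311, [166, 150, 135]), (314, [163, 148, 132]), (317, [164, 149, 134]), (320, [169, 153, 137]), (323, [160, 144, 131])]
```

```bash
python3 -m inch '[[[0,51.5,6.6,0,0,0,0],[0,51.5,6.6,0,0,0,0],[0,51.5,6.6,0,0,0,0],[0,51.5,6.6,0,0,0,0],[0,51.5,6.6,0,0,0,0],[0,51.5,6.6,0,0,0,0],[0,51.5,6.6,0,0,0,0],[0,51.5,6.6,0,0,0,0]]]' >/dev/null
python3 -m inch '[[[0,0,0,0,0,0,-9.6],[0,0,0,0,0,0,-9.6],[0,0,0,0,0,0,-9.6],[0,0,0,0,0,0,-9.6],[0,0,0,0,0,0,-9.6],[0,0,0,0,0,0,-9.6],[0,0,0,0,0,0,-9.6],[0,0,0,0,0,0,-9.4]]]' >/dev/null
python3 -m inch '[[[0,0,0,0,-10,0,0],[0,0,0,0,-10,0,0],[0,0,0,0,-10,0,0],[0,0,0,0,0,0,0]]]' >/dev/null; python3 chk.py 0 40 -0.3
```

```text
t 21.43 shift now-axes mm [ -2.4 -20.5 102. ] turn [-0.1 -0.1 -0.4] shift after turn [ -2.  -20.7 102. ]
tcp in pocket [ 20.4   2.  174. ] rot [150.09  -0.31 172.05] F pocket [-2.2  0.1 -2.8] tq [-0.03  0.97 -0.02] grip 0.018369847452895813 [-2. -1.  1. 90. 30.  7.]
```

```bash
python3 -m inch '[[[0,-4,-10,30,0,0,-0.4],[0,0,-10.5,40,0,0,0],[0,0,0,30,0,0,0],[0,0,0,20,0,0,0],[0,0,0,10,0,0,0],[0,0,0,5,0,0,0],[0,0,0,3,0,0,0],[0,0,0,0,0,0,0]]]' >/dev/null; python3 chk.py 0 0 -0.3
python3 -m inch '[[[0,0,0,2,0,0,0],[0,0,0,2,0,0,0]]]' >/dev/null;  python3 chk.py 0 -5 -0.3
```

```text
t 22.43 shift now-axes mm [ 3.1 -4.   6.4] turn [-0.   0.   0.4] shift after turn [ 3.1 -4.1  6.4]
tcp in pocket [ 3.8 -3.1 38.4] rot [150.02   0.23 172.6 ] F pocket [-1.3 -0.4 -3.9] tq [-0.01  0.91 -0.08] grip 0.017940966983878804 [  4.  -1. -12.  72.  29.  13.]
t 22.68 shift now-axes mm [ 3.1 -4.   7.3] turn [0.  0.  0.4] shift after turn [ 3.1 -4.   7.3]
tcp in pocket [ 3.7 -3.1 34.3] rot [150.     0.22 172.59] F pocket [-1.5  0.  -3.1] tq [ 0.04  0.95 -0.02] grip 0.01847558368412208 [  4.  -1. -12.  72.  29.  13.]
```

```bash
python3 -m inch '[[[0,1.1,-4,-2,0,0,0.4],[0,0,0,0,0,0,0],[0,0,0,0,0,0,0]]]' >/dev/null;  python3 chk.py 0 0 -0.3
```

```text
t 23.05 shift now-axes mm [1.9 0.1 4.2] turn [ 0.  0. -0.] shift after turn [1.9 0.1 4.2]
tcp in pocket [-0.4 -1.9 36.2] rot [1.5000e+02 1.0000e-02 1.7225e+02] F pocket [-1.3  0.1 -3.1] tq [0.03 0.95 0.04] grip 0.01839002984514612 [  3.  -1. -13.  72.  29.  13.]
```

```bash
python3 -m inch '[[[0,0,0,3,0,0,0],[0,0,0,3,0,0,0],[0,0,0,3,0,0,0]]]' >/dev/null;  python3 chk.py 0 -5 -0.3;  python3 -m inch '[[[0,0,0,2,0,0,0],[0,0,0,2,0,0,0]]]' >/dev/null;  python3 chk.py 0 -10 -0.3
```

```text
t 23.43 shift now-axes mm [1.9 0.  0. ] turn [-0.  0. -0.] shift after turn [1.9 0.  0. ]
tcp in pocket [-0.3 -1.9 27. ] rot [1.5001e+02 1.0000e-02 1.7226e+02] F pocket [-2.5  1.2  1.4] tq [0.18 1.19 0.04] grip 0.01838390775264124 [  4.  -1. -13.  71.  29.  13.]
t 23.68 shift now-axes mm [ 2.  -0.4  1.4] turn [ 0.   0.1 -0. ] shift after turn [ 2.  -0.4  1.4]
tcp in pocket [ 0.1 -2.  23.4] rot [1.4996e+02 4.0000e-02 1.7226e+02] F pocket [-2.   1.7  3.8] tq [0.34 0.68 0.08] grip 0.01831811756401432 [  4.  -1. -14.  70.  29.  14.]
```

```bash
python3 -m inch '[[[0,0,0,3,0,0,0],[0,0,0,3,0,0,0]]]' >/dev/null;  python3 chk.py 0 -16 -0.3;  python3 -m inch '[[[0,0,0,3,0,0,0],[0,0,0,3,0,0,0]]]' >/dev/null;  python3 chk.py 0 -22 -0.3;python3 -m inch '[[[0,0,0,2,0,0,0],[0,0,0,2,0,0,0]]]' >/dev/null;  python3 chk.py 0 -26 -0.3
```

```text
t 23.93 shift now-axes mm [ 2.  -0.1  1.1] turn [-0.   0.1 -0. ] shift after turn [ 2.  -0.1  1.1]
tcp in pocket [-0.2 -2.  17.1] rot [1.5000e+02 4.0000e-02 1.7226e+02] F pocket [-1.9  0.5  2.5] tq [0.06 0.97 0.11] grip 0.01868362544859868 [  4.  -0. -14.  69.  29.  14.]
t 24.18 shift now-axes mm [ 1.9 -0.1  0.8] turn [ 0.  0. -0.] shift after turn [ 1.9 -0.1  0.8]
tcp in pocket [-0.2 -1.9 10.8] rot [1.4999e+02 1.0000e-02 1.7227e+02] F pocket [-0.8  0.1  2. ] tq [-0.01  0.83  0.08] grip 0.018785965166079742 [  5.  -0. -15.  69.  29.  14.]
t 24.43 shift now-axes mm [ 1.8 -0.   0.9] turn [ 0.  0. -0.] shift after turn [ 1.8 -0.   0.9]
tcp in pocket [-0.3 -1.8  6.9] rot [ 1.4999e+02 -1.0000e-02  1.7227e+02] F pocket [-1.3 -0.5  1.2] tq [-0.03  0.8   0.09] grip 0.01836156020201382 [  5.  -0. -15.  68.  29.  15.]
```

```bash
python3 -m inch '[[[0,0,0,2,0,0,0],[0,0,0,2,0,0,0]]]' >/dev/null;  python3 chk.py 0 -30 -0.3;  python3 -m inch '[[[0,0,0,1,0,0,0],[0,0,0,1,0,0,0]]]' >/dev/null;  python3 chk.py 0 -30 -0.3
```

```text
t 24.68 shift now-axes mm [ 1.8 -0.1  1. ] turn [ 0.  0. -0.] shift after turn [ 1.8 -0.1  1. ]
tcp in pocket [-0.2 -1.8  3. ] rot [149.99   0.   172.27] F pocket [-1.4  0.3  1.2] tq [0.02 0.72 0.12] grip 0.018434210591481575 [  5.  -0. -15.  68.  29.  15.]
t 24.93 shift now-axes mm [ 2.3 -0.3  0.7] turn [-0.   0.1 -0. ] shift after turn [ 2.3 -0.3  0.7]
tcp in pocket [-0.  -2.3  2.7] rot [1.5002e+02 8.0000e-02 1.7220e+02] F pocket [-5.8  6.6 25.7] tq [1.55 1.58 0.14] grip 0.018483785542519848 [  5.  -0. -15.  67.  29.  15.]
```

The floor is reached at TCP z = 2.7 mm, exactly where predicted, with 26 N. I relax and release.

```bash
python3 -m inch '[[[0,0,0,-1.2,0,0,0],[0,0,0,0,0,0,0]]]' >/dev/null; python3 chk.py 0 -30 -0.3; python3 -m inch '[[[50,0,0,0,0,0,0],[50,0,0,0,0,0,0],[50,0,0,0,0,0,0],[50,0,0,-4,0,0,0],[50,0,0,-20,0,0,0],[50,0,0,-40,0,0,0],[50,0,0,-50,0,0,0],[50,0,0,-50,0,0,0]]]'
python3 - <<'E'
from h import *
c=cam('top'); save(c,'t7.png'); s=cam('scene'); save(s,'s7.png'); P=pickle.load(open('dock.pkl','rb'))
for n,d in (('top',c),('scene',s)):
    print(n,[(np.round(x['position'],1).tolist(),round(x['conf'],2)) for x in finder.mark_of(n,'docked_plate_centre')],'expected',[proj(d,dockw(P,i,(-.5,0,-2))).round(1).tolist() for i in (-1,0,1)])
im=np.asarray(s['pixels'])
hs=cv2.cvtColor(im,cv2.COLOR_RGB2HSV).astype(int)
for i in (-1,0,1): # sandy top/bottom of each plate in scene against model of its top edge
    q=proj(s,dockw(P,i,(-12,0,26))); u,v=np.round(q).astype(int)
    w=hs[v-12:v+22,u-9:u+10]; m=(abs(w[...,0]-19)<8)&(w[...,1]>50); ys,xs=np.where(m)
    print(i,q.round(1),'sandy rows by column rel. model edge',[int(ys[xs==k].min()-12-round(0)) if (xs==k).any() else None for k in range(0,19,3)],m.sum())
E
```

```text
t 25.18 shift now-axes mm [ 2.  -0.1  0.8] turn [ 0.   0.1 -0. ] shift after turn [ 2.  -0.1  0.8]
tcp in pocket [-0.2 -2.   2.8] rot [1.5000e+02 3.0000e-02 1.7225e+02] F pocket [-2.3  2.1  8.9] tq [0.48 0.92 0.16] grip 0.01824646297338556 [  5.  -0. -15.  68.  29.  15.]
time: 26.18
ee_pos: [0.5343, 0.1068, 0.2335]
tcp_rot: [150.0, 0.0, 172.3]
wrist_force: [1.0, -0.0, 0.5]
opening: 0.0425
grasp_force: 0.0
top [] expected [[182.3, 205.2], [185.6, 180.5], [188.9, 156.1]]
scene [([208.2, 168.8], 0.63)] expected [[208.3, 170.3], [229.4, 168.3], [250.0, 166.3]]
-1 [209.7 167.8] sandy rows by column rel. model edge [-12, -12, -12, -12, -12, -12, -12] 254
0 [231.3 165.7] sandy rows by column rel. model edge [-12, -12, -12, -12, -12, -5, None] 210
1 [252.2 163.7] sandy rows by column rel. model edge [-3, -4, -4, -5, -5, -4, None] 113
```

```bash
python3 -m inch '[[[50,0,0,-10,10,0,0],[50,0,0,-10,10,0,0],[50,0,0,-8,10,0,0],[50,0,0,0,0,0,10.2],[50,0,0,0,0,0,10.2],[50,0,0,0,0,0,10.2],[50,0,0,0,0,0,10.2],[50,0,0,0,0,0,10.2]]]' >/dev/null
python3 -m inch '[[[50,0,0,0,0,0,10.2],[50,0,0,0,0,0,10.2],[50,0,0,0,0,0,10.2],[50,0,0,0,0,0,8.4],[50,10,0,0,0,0,0],[50,0,0,0,0,0,0]]]'
python3 - <<'E'
from h import *
c=cam('wrist'); save(c,'w8.png'); P=pickle.load(open('dock.pkl','rb'))
h=cv2.cvtColor(np.asarray(c['pixels']),cv2.COLOR_RGB2HSV).astype(int)
for i in (-1,0,1):
    K=[proj(c,dockw(P,i,l)) for l in [(8,28,26),(8,-28,26),(-12,28,26),(-12,-28,26)]]; K=np.array(K); cen=K.mean(0); u,v=np.round(cen).astype(int)
    u0,v0=u-40,max(v-45,0); w=h[v0:v+40,u0:u+40]; m=((w[...,0]>12)&(w[...,0]<30)&(w[...,1]>60)&(w[...,2]>90)).astype(np.uint8)
    n,l,st,ce=cv2.connectedComponentsWithStats(m)
    lab=l[v-v0,u-u0]; k=lab if lab else 1+st[1:,4].argmax()
    print(i,'model u',K[:,0].min().round(1),K[:,0].max().round(1),'v bottom',K[2:,1].round(1),'| seen',(st[k]+[u0,v0,0,0,0]).tolist(),'right',st[k][0]+st[k][2]+u0,'bottom',st[k][1]+st[k][3]+v0, 'lower-edge row L,R',[int(np.where(l[:,x-u0]==k)[0].max()+v0) for x in (u-15,u+12)])
for th in ('docked_plate_centre','pocket_a'): print(th,[(np.round(x['position'],1).tolist(),round(x['conf'],2)) for x in finder.mark_of('wrist',th)])
E
```

```text
time: 28.12
ee_pos: [0.5346, 0.1088, 0.2569]
tcp_rot: [-179.9, 0.0, 82.5]
wrist_force: [-0.0, -0.3, 0.7]
opening: 0.0425
grasp_force: 0.0
-1 model u 148.4 208.5 v bottom [121.1 121.3] | seen [150, 84, 64, 37, 1719] right 214 bottom 121 lower-edge row L,R [119, 119]
0 model u 228.5 285.9 v bottom [121.4 121.5] | seen [229, 84, 58, 37, 1630] right 287 bottom 121 lower-edge row L,R [120, 120]
1 model u 305.9 366.0 v bottom [121.6 121.8] | seen [302, 85, 64, 37, 1741] right 366 bottom 122 lower-edge row L,R [120, 120]
docked_plate_centre [([185.2, 95.8], 0.62)]
pocket_a [([330.1, 98.5], 0.93), ([255.4, 96.4], 0.7), ([186.4, 95.0], 0.65)]
```

All three plates show the same outline: 37 rows tall, with level lower edges at rows 119–120. They sit alike, square and home.

```bash
python3 -c "
from workcell import bot
print(bot.job_done())"
```

```text
the job is handed in; nothing more can be done
None
```

I pushed both spare plates through their shutters onto the pocket floors, where they sit square and level with the plate already docked, and handed the job in at about 28 s; the hand-in gave no verdict.

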